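# Change the fume extractor's filter and switch it on

### The job

The weld-fume extractor is clogged: pull the dirty brown filter out of it and put it in the steel scrap tray, then take the clean white filter from the rack and slide it all the way home into the extractor's slot, without letting it drop, so that its cap sits flat on the lid. Once it is home, press the rocker switch to ON. Leave the yellow carbon filter, the tools, cans and everything else standing where they are.

Things in the scene. Friction and masses are not known exactly. Their poses are not given: they have to be found in the camera images.
- extractor: the fixed orange fume extractor, a box 290 (x) x 190 (y) x 140 mm tall, grille on its -x end, outlet pipe (90 mm across, 36 mm long) on its +x end. Origin: on the bench right under the centre of the slot in its flat lid; x the air's direction, y along the slot, z up. The box spans x -85 to +205 mm, y -95 to +95 mm.
- slot_mouth (a point): centre of the slot at lid height, 140 mm above the bench. The slot is 22 (extractor's x) x 133 mm (y), with a 3 mm chamfer round its mouth: a filter in it is 1 mm free on each side across x, 1.5 mm along y. Either way round is right. Fully home the filter's cap lies on the lid and its origin is 30 mm above the bench.
- rocker (a joint): red rocker switch on the extractor's lid, 36 (x) x 22 mm, in a grey bezel 2.5 mm high; pivot at (100, -40, 148) mm in the extractor's frame. 0 rad = OFF: its end towards the extractor's +x stands up; 0.5 rad = ON: that end down. Over-centre: about 6 N on the raised end takes it past 0.25 rad, whence it snaps over by itself.
- rocker_on (a point): on the rocker's upper face, 15 mm from its pivot towards the ON end (the raised end when OFF): about 157 mm above the bench when OFF, 149 mm when ON. Press here, straight down.
- rack: the fixed aluminium rack that keeps spare filters upright, 156 (x) x 170 (y) x 56 mm tall. Origin: centre of the underside. Two pockets at x = -35 and +35 mm, floor 6 mm above the bench, each 28 mm wide (x) and 150 mm long (y); the clean and the carbon filter stand in them, in either order.
- tray: the fixed open steel scrap tray, 212 (x) x 202 (y) x 45 mm tall, walls and floor 4 mm. Origin: centre of the underside.
- old_filter: the clogged filter (blue frame, brown pleats), fully home in the slot, 0.3 kg. A frame 20 (x) x 130 (y) x 110 mm tall (lowest 6 mm only 16 x 126), a cap 34 x 150 x 6 mm on it, and on the cap an upright grip fin 12 (x) x 60 (y) x 32 mm to pinch across x: 148 mm in all. Origin: centre of the underside; z up, x through the thickness, y along the width.
- old_filter_mid (a point): the middle of the old filter's frame, 58 mm above its origin.
- clean_filter: the clean filter (blue frame, white pleats), standing upright in the rack, about 0.24 kg. Same shape, origin and axes as the old filter: cap top 116 mm and fin top 148 mm above the origin.
- carbon_filter: the carbon filter (yellow frame, black filling), standing upright in the rack's other pocket; it stays there. Same shape, origin and axes as the old filter.
- u_clamp: a U-bolt exhaust clamp lying flat in the scrap tray, about 70 x 64 x 8 mm; it belongs to the scrap and may be pushed. Origin: centre of the saddle's arc, on its underside.
- spray_can: a white spray can with a yellow band standing behind the rack, 52 mm across, 190 mm tall. Origin: centre of its underside.
- oil_bottle: a white bottle with a red label standing in front of the tray, 56 mm across, 180 mm tall. Origin: centre of its underside.
- tape: a yellow tape measure standing on the extractor's lid, 68 (x) x 36 (y) x 59 mm tall, turned up to 0.3 rad from the extractor's axes. Origin: centre of its underside.
- wrench: a steel wrench, 200 mm long, lying on the bench in front of the rack.
- hammer: a hammer, 260 mm long, lying on the bench behind the tray.
- coupling: a short exhaust pipe coupling standing on end in front of the extractor's grille, 58 mm across, 75 mm tall. Origin: centre of its underside.
Things that resemble listed ones, but are neither listed nor needed, are in the scene too. Leave any orange look-alike of the old_filter alone.

How it is judged (in metres and radians):
On the way, in this order (a step that is already met when the one before it is completed fails the run):
1. the clean filter is fully home in the extractor's slot while the switch is still OFF (z of clean_filter in the frame of extractor below 0.033 m and horizontal distance between clean_filter and extractor below 0.004 m and angle between the y axis of clean_filter and the y axis of extractor, either way round below 0.05 rad and angle between clean_filter's own z axis and vertical below 0.04 rad and value of joint rocker below 0.1 rad), for 0.2 s.
2. the rocker switch is ON (value of joint rocker above 0.4 rad), for 0.2 s.
At the end, for the whole second after the job is handed in: The clean filter is home in the extractor's slot, at rest: within 3 mm of full depth, 4 mm of the slot's centre, upright and square. The old filter is at rest with its middle inside the scrap tray's walls and no higher than 90 mm above the tray's underside. The rocker is ON (above 0.4 rad) (z of clean_filter in the frame of extractor below 0.033 m and horizontal distance between clean_filter and extractor below 0.004 m and angle between the y axis of clean_filter and the y axis of extractor, either way round below 0.05 rad and angle between clean_filter's own z axis and vertical below 0.04 rad and x of old_filter_mid in the frame of tray between -0.098 and 0.098 m and y of old_filter_mid in the frame of tray between -0.094 and 0.094 m and z of old_filter_mid in the frame of tray below 0.09 m and linear speed of each of old_filter, clean_filter below 0.03 m/s and value of joint rocker above 0.4 rad); the robot touches nothing.
It fails at once if the spray can, oil bottle or pipe coupling is moved more than 30 mm or knocked over (distance of any of spray_can, oil_bottle, coupling from where it was at the start of the episode above 0.03 m or angle between any of spray_can, oil_bottle, coupling's own z axis and vertical above 0.5 rad).
It fails at once if the tape measure, wrench or hammer is moved more than 30 mm or knocked over (distance of any of tape, wrench, hammer from where it was at the start of the episode above 0.03 m or angle between tape's own z axis and vertical above 0.5 rad).
It fails at once if the yellow carbon filter is moved more than 30 mm or knocked over (distance of carbon_filter from where it was at the start of the episode above 0.03 m or angle between carbon_filter's own z axis and vertical above 0.5 rad).
It fails at once if the clean filter is let drop down the slot (faster than 0.4 m/s while within the slot) (horizontal distance between clean_filter and extractor below 0.02 m and z of clean_filter in the frame of extractor below 0.125 m and linear speed of clean_filter above 0.4 m/s).
It also fails if it takes over 66 s, if anything falls off the work surface, if the arm or the gripper's body presses on something with over 40 N, if the wrist force passes 120 N, or if a joint passes its speed limit or range.

### The arm

A 6-joint arm with a two-finger parallel gripper is mounted at the origin on the work surface. World frame = base frame: x ahead of the robot, y to its left, z up, the work surface at z = 0. Lengths are in m, angles in degrees, forces in N, time in s.
With the tool pointing down it reaches from about 0.4 to 0.825 m from the base axis. Payload 7 kg.
Tool frame: the origin (TCP) lies midway between the tips of the shut fingers; the grasp point (between the pads) lies 19 mm behind it (ctrl.hold_point_z is the distance from the TCP to the grasp point, in m); z points along the fingers, y is the line along which they close (so a half turn about z gives the same grasp; the last joint's range is limited). The gripper opens to 88 mm and grips with 3 to 60 N. Pads are 19 mm wide; open, the fingers measure 130 mm over their backs; the gripper's body (78 mm by 193 mm) begins 47 mm behind the grasp point.
Start: joints at [-57.519, 20.546, 0.682, 0, -70.136, -16.507], TCP at [0.186, -0.649, 0.227] pointing down, gripper open.
Joint ranges: [-176.03, 176.03], [-82.01, 121.73], [-58.28, 71.71], [-173.87, 95.51], [-174.79, -0.11], [-173.66, 173.66]. Speed limits (degrees/s): [136.94, 136.94, 172.46, 180, 180, 180].

### API

Orientations are given as [roll, pitch, yaw] about the fixed x, y, z axes, in that order (R = Rz(yaw) Ry(pitch) Rx(roll)).
In Python, from plant import ctrl gives the robot as it stands.
- The arm moves only by the tool apply_moves, never from a script. Its argument "deltas" is a list of rows, each an object with "fingers": the finger opening in mm, from 0 to 87.6; "delta_pos": the shift along the tool's x, y, z in mm, a list of three; "angular": the turn, a rotation vector about the tool's x, y, z in degrees, a list of three. A call has 1 to 10 rows; each row is the pose to reach, as a shift and turn from the pose commanded when the call began, along the tool's axes at that moment; what a row does not reach only later rows make up. A row lasts 1/10 s, in which the tool goes at most 50 mm and 8.59 degrees, less where a joint would pass 70% of its speed; a pose out of reach is approached as far as the arm can. A call with a gripper value outside its range is refused whole. The fingers move at their own pace and stop on an object; the grip force is fixed at half the most. Time passes only in rows, so rows that repeat a pose let the fingers close. It gives the time, the measured TCP pose, the force, the opening and the grip force at its end, in the units of the state.
- ctrl.get_obs(): the state, without advancing time (a new reading comes with each control period).
- ctrl.snapshot(name): name is "scene" or "top" or "wrist"; returns the picture (400x640x3 uint8, red, green, blue); there is no depth.
- ctrl.camera_params(name): a dict with "fx", "fy", "cx", "cy" (pixels), "cam_to_world" (4x4, takes a point from camera to world coordinates); the wrist camera has in their place "mount" (4x4, takes a point from camera to tool coordinates, whose origin is the TCP and whose axes are the flange's). Camera axes: x right, y up, looking along -z (the intrinsics and any distortion apply to the point x, -y, -z); pixel columns grow to the right and rows downward; lengths in m; the calibration is good to about 2 mm. A picture is of the moment at which its call begins: read the wrist's pose just before it. camera_params takes no time and is no camera call.
- ctrl.close_job(): hands the job in; it is judged then, once.
The state is a dict: "clock": time; "joint_pos": joint angles; "qvel": joint speeds; "tau": joint torques, N m; "tool_pos": TCP position; "orientation": TCP orientation; "force": force on the tool from outside, world axes, zero at the start; "moment": the same for the moment, N m; "opening": finger opening in m; "gripper_force": force on a finger pad.
Only numpy, scipy, OpenCV 4.12 (cv2) and the standard library are available. Lean on these libraries where they do the work, as an engineer would, in place of code of your own. Each camera call takes 0.05 s, during which the arm holds its last target. There are 200 camera calls.

## Working session

There is one attempt and no reset: what is moved stays moved. The work goes in short steps, Python scripts to look and compute and a tool call to move; the robot and the scene stay as the last step left them, time stands still between calls to the robot, and variables do not carry over. Pictures are saved under pics/ and viewed, at most 10 in all, crops included, and the job is handed in when it is done.

Besides the shell and the picture viewer there is one more tool, called after ">>>" as name([rows], argument=value, ...), one row to a line, values as JSON. apply_moves: Moves the arm, as the interface text tells. Its arguments: {"type":"object","properties":{"deltas":{"type":"array"}},"required":["deltas"]}

```bash
mkdir -p pics; ls; python3 - <<'E'
from plant import ctrl
import cv2, numpy as np
for n in ("scene","top"):
    im=ctrl.snapshot(n); cv2.imwrite(f"pics/{n}0.png",im[...,::-1]); 
    p=ctrl.camera_params(n); print(n,{k:np.round(v,4).tolist() if not isinstance(v,str) else v for k,v in p.items()})
p=ctrl.camera_params("wrist"); print({k:np.round(v,4).tolist() for k,v in p.items()})
print(ctrl.get_obs(), ctrl.hold_point_z)
E
```

```text
pics
scene {'fx': 413.5613, 'fy': 413.5613, 'cx': 313.4814, 'cy': 202.9296, 'cam_to_world': [[-0.9356, -0.3377, 0.1034, 0.5828], [0.3531, -0.8873, 0.2967, 0.3399], [-0.0085, 0.3141, 0.9493, 1.1834], [0.0, 0.0, 0.0, 1.0]]}
top {'fx': 464.633, 'fy': 464.633, 'cx': 325.3915, 'cy': 197.0704, 'cam_to_world': [[-0.0039, 0.9896, -0.1439, 0.2986], [-0.9998, -0.0008, 0.0212, 0.0236], [0.0209, 0.1439, 0.9894, 1.2289], [0.0, 0.0, 0.0, 1.0]]}
{'fx': 326.8681, 'fy': 326.8681, 'cx': 323.9523, 'cy': 195.6239, 'mount': [[0.0009, 0.9577, 0.2877, 0.0772], [1.0, -0.0011, 0.0004, -0.0003], [0.0007, 0.2877, -0.9577, -0.159], [0.0, 0.0, 0.0, 1.0]]}
{'clock': 0.1, 'joint_pos': array([-5.75197945e+01,  2.05892553e+01,  6.36453501e-01, -1.45699747e-02,
       -7.01339725e+01, -1.65094370e+01]), 'qvel': array([-0.06913219,  0.00997515, -0.07096972, -0.03151952, -0.07718596,
       -0.02613092]), 'tau': array([-8.29957389e-04, -5.84165168e+01,  2.93750310e+01,  7.01557383e+00,
        1.01311514e-02, -6.58659746e-05]), 'tool_pos': array([ 0.18558563, -0.64852893,  0.22568508]), 'orientation': array([ 1.79912911e+02, -1.15283254e-02, -1.64034184e+02]), 'force': array([-0.27956097,  0.79296253, -0.88167355]), 'moment': array([-0.00854143,  0.00148095, -0.00575431]), 'gripper_force': 0.0, 'opening': 0.08755882747484357} 0.0188
```

View pics/scene0.png

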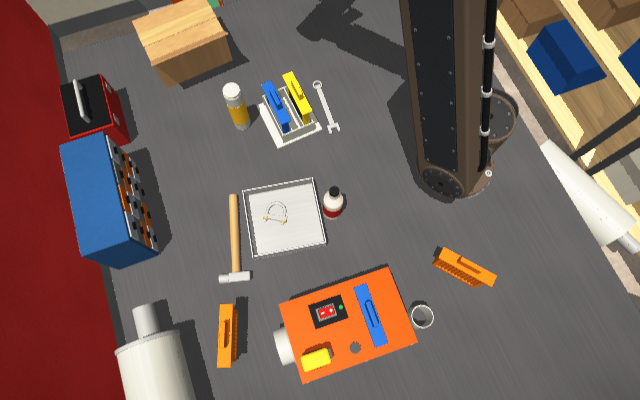

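View pics/top0.png

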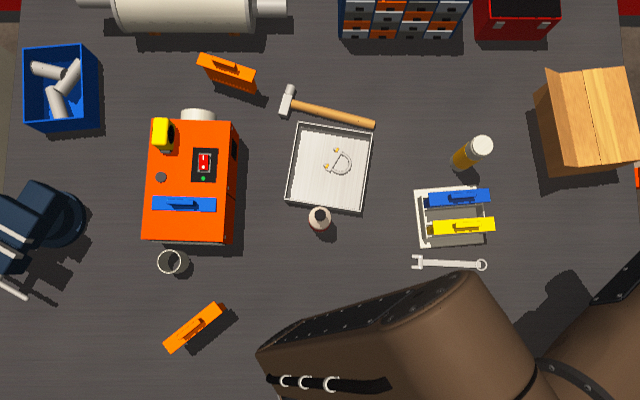

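The scene picture shows the extractor at (350,325) with a blue filter in its slot at (371,315). The rack at (290,115) holds a blue filter at (275,107) and the yellow carbon filter at (298,97). The tray is at (285,217), and orange look-alikes stand at (228,335) and (464,266). The top picture shows the extractor at (190,180), its blue filter at (184,204), the rack's blue filter at (458,198), carbon at (460,226) and the tray at (329,167).

Candidates in the top view: the blue filter in the slot (184,204) is old_filter, the blue one in the rack (458,198) is clean_filter. The orange ones at (227,72) and (194,327) are decoys. I'll measure and confirm with a crop.

```bash
cat > h.py <<'E'
import cv2, numpy as np
from plant import ctrl
from scipy.spatial.transform import Rotation as R
def cam(n,obs=None):
    p=ctrl.camera_params(n); 
    if n=="wrist":
        T=np.eye(4); T[:3,:3]=R.from_euler("xyz",obs["orientation"],degrees=True).as_matrix(); T[:3,3]=obs["tool_pos"]
        M=T@p["mount"]
    else: M=np.array(p["cam_to_world"])
    return p,M
def cast(c,px,z):
    p,M=c; px=np.atleast_2d(np.float64(px))
    d=np.c_[(px[:,0]-p["cx"])/p["fx"],-(px[:,1]-p["cy"])/p["fy"],-np.ones(len(px))]@M[:3,:3].T
    o=M[:3,3]; s=(z-o[2])/d[:,2]; return o+d*s[:,None]
def proj(c,P):
    p,M=c; q=(np.atleast_2d(P)-M[:3,3])@M[:3,:3]
    return np.c_[p["cx"]+p["fx"]*q[:,0]/-q[:,2],p["cy"]-p["fy"]*q[:,1]/-q[:,2]]
def mask(im,lo,hi):
    return cv2.inRange(cv2.cvtColor(im,cv2.COLOR_RGB2HSV),lo,hi)
BLUE=((100,120,50),(122,255,255)); YEL=((23,120,60),(33,255,255)); ORA=((5,150,60),(19,255,255)); RED=((0,180,80),(4,255,255))
def blobs(m,amin=60):
    cs,_=cv2.findContours(m,cv2.RETR_EXTERNAL,cv2.CHAIN_APPROX_NONE)
    return [c for c in cs if cv2.contourArea(c)>amin]
def delta(target,yaw):
    """tool-frame shift (mm) and turn (deg) to a pointing-down pose"""
    o=ctrl.get_obs(); A=R.from_euler("xyz",o["orientation"],degrees=True); B=R.from_euler("xyz",[180,0,yaw],degrees=True)
    return np.round(A.inv().apply(np.array(target)-o["tool_pos"])*1e3,1),np.round((A.inv()*B).as_rotvec(degrees=True),2)
E
python3 - <<'E'
from h import *
for n in ("top","scene"):
    im=cv2.imread(f"pics/{n}0.png")[...,::-1].copy(); c=cam(n)
    for nm,r,z in (("blue",BLUE,.146),("yel",YEL,.122),("ora",ORA,.14),("red",RED,.15)):
        for b in blobs(mask(im,*r)):
            (x,y),wh,a=cv2.minAreaRect(b); bx=cv2.boxPoints(cv2.minAreaRect(b))
            print(n,nm,int(cv2.contourArea(b)),np.round((x,y)),np.round(wh),round(a),cast(c,(x,y),z)[0,:2].round(3),np.round(cast(c,bx,z)[:,:2],3).tolist() if nm=="ora" else "")
    g=mask(im,(0,0,150),(179,40,255))
    for b in blobs(g,1500):
        bx=cv2.boxPoints(cv2.minAreaRect(b)); print(n,"light",bx.round().tolist(),cast(c,bx,.045)[:,:2].round(3).tolist())
im=cv2.imread("pics/top0.png")
a=cv2.resize(im[90:260,125:265],None,fx=3,fy=3,interpolation=2); b=cv2.resize(im[90:260,395:515],None,fx=3,fy=3,interpolation=2)
cv2.imwrite("pics/crop.png",np.hstack([a,b]))
E
```

```text
top blue 800 [184. 203.] [63. 14.] 2 [0.441 0.332] 
top blue 826 [456. 197.] [14. 66.] 85 [ 0.455 -0.31 ] 
top blue 6226 [60. 88.] [88. 77.] 88 [0.723 0.64 ] 
top yel 801 [464. 225.] [14. 62.] 86 [ 0.391 -0.332] 
top yel 374 [160. 133.] [33. 20.] 78 [0.618 0.403] 
top ora 1009 [194. 326.] [15. 73.] 51 [0.163 0.299] [[0.127, 0.372], [0.227, 0.248], [0.2, 0.226], [0.1, 0.35]]
top ora 79 [636. 178.] [21.  5.] 90 [ 0.504 -0.752] [[0.53, -0.749], [0.53, -0.761], [0.478, -0.756], [0.478, -0.744]]
top ora 225 [463. 160.] [22. 17.] 43 [ 0.546 -0.331] [[0.548, -0.298], [0.58, -0.328], [0.543, -0.365], [0.512, -0.335]]
top ora 10059 [190. 180.] [ 92. 124.] 3 [0.498 0.321] [[0.359, 0.43], [0.656, 0.428], [0.643, 0.207], [0.346, 0.217]]
top ora 619 [332. 114.] [86.  9.] 15 [ 0.662 -0.017] [[0.679, 0.087], [0.7, 0.082], [0.646, -0.121], [0.625, -0.115]]
top ora 8165 [586. 117.] [112.  97.] 79 [ 0.656 -0.643] [[0.773, -0.506], [0.823, -0.751], [0.541, -0.776], [0.495, -0.539]]
top ora 1304 [227.  72.] [66. 24.] 19 [0.766 0.24 ] [[0.764, 0.326], [0.824, 0.309], [0.768, 0.154], [0.709, 0.173]]
top o
[... 1843 characters left out ...]
25. 181.] [13. 61.] 3 [ 0.926 -0.226] [[0.965, -0.15], [0.919, -0.321], [0.885, -0.305], [0.932, -0.135]]
scene red 88 [326. 311.] [ 9. 15.] 72 [0.54  0.286] 
scene red 64 [332. 212.] [18.  9.] 6 [0.435 0.056] 
scene red 31930 [ 64. 200.] [399. 129.] 90 [ 1.084 -0.227] 
scene light [[106.0, 313.0], [161.0, 300.0], [184.0, 399.0], [128.0, 412.0]] [[1.089, 0.077], [0.941, 0.096], [0.947, 0.353], [1.084, 0.333]]
scene light [[239.0, 190.0], [313.0, 176.0], [326.0, 243.0], [252.0, 257.0]] [[0.649, -0.13], [0.43, -0.094], [0.468, 0.107], [0.675, 0.071]]
scene light [[520.0, 165.0], [550.0, 135.0], [652.0, 237.0], [622.0, 267.0]] [[-0.158, 0.091], [-0.292, 0.036], [-0.392, 0.416], [-0.266, 0.458]]
```

View pics/crop.png

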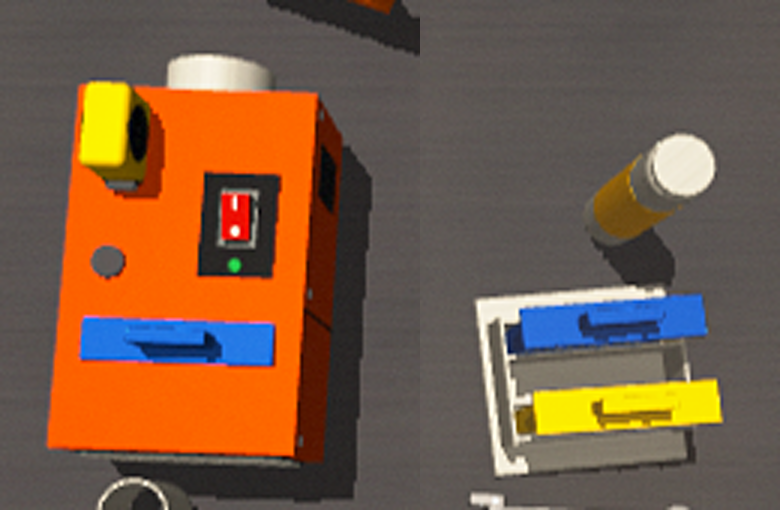

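The crop confirms it: the blue filter in the extractor slot, at x 80–275, y 318–365, is the old one. The blue one in the rack at 520–705 × 295–350 is the clean one, with carbon below it. The tape is clear of the rocker at (237,215). I'll go above the rack first.

```bash
python3 - <<'E'
from h import *
print(delta((0.46,-0.31,0.33),-90))
E
```

```text
(array([-356.9,  250.1, -104. ]), array([ 8.000e-02,  5.000e-02, -7.403e+01]))
```

>>> apply_moves([
  {"fingers": 60,"delta_pos": [-20,15,-50],"angular": [0,0,-8]},
  {"fingers": 60,"delta_pos": [-50,35,-90],"angular": [0,0,-16]},
  {"fingers": 60,"delta_pos": [-90,63,-104],"angular": [0,0,-24]},
  {"fingers": 60,"delta_pos": [-130,91,-104],"angular": [0,0,-32]},
  {"fingers": 60,"delta_pos": [-170,119,-104],"angular": [0,0,-40]},
  {"fingers": 60,"delta_pos": [-210,147,-104],"angular": [0,0,-48]},
  {"fingers": 60,"delta_pos": [-250,175,-104],"angular": [0,0,-56]},
  {"fingers": 60,"delta_pos": [-290,203,-104],"angular": [0,0,-64]},
  {"fingers": 60,"delta_pos": [-330,231,-104],"angular": [0,0,-72]},
  {"fingers": 60,"delta_pos": [-357,250,-104],"angular": [0,0,-74]},
])

```text
clock: 1.1
tool_pos: [0.4615, -0.3078, 0.3304]
orientation: [-180.0, 0.0, -89.7]
force: [1.0, -0.1, 0.4]
opening: 0.06
gripper_force: 0.0
```

>>> apply_moves([
  {"fingers": 60,"delta_pos": [0,0,0],"angular": [0,0,0]},
  {"fingers": 60,"delta_pos": [0,0,0],"angular": [0,0,0]},
])

```text
clock: 1.3
tool_pos: [0.4605, -0.3095, 0.3302]
orientation: [180.0, 0.0, -89.9]
force: [-0.1, -0.7, -0.2]
opening: 0.0598
gripper_force: 0.0
```

```bash
cat > look.py <<'E'
import sys
from h import *
o=ctrl.get_obs(); im=ctrl.snapshot("wrist"); cv2.imwrite(f"pics/{sys.argv[1]}.png",im[...,::-1])
import pickle; pickle.dump(o,open(f"pics/{sys.argv[1]}.pkl","wb"))
print(o["clock"],o["tool_pos"].round(4),o["orientation"].round(2))
E
python3 look.py w1
```

```text
1.3 [ 0.4605 -0.3095  0.3302] [ 1.7996e+02  2.0000e-02 -8.9930e+01]
```

View pics/w1.png

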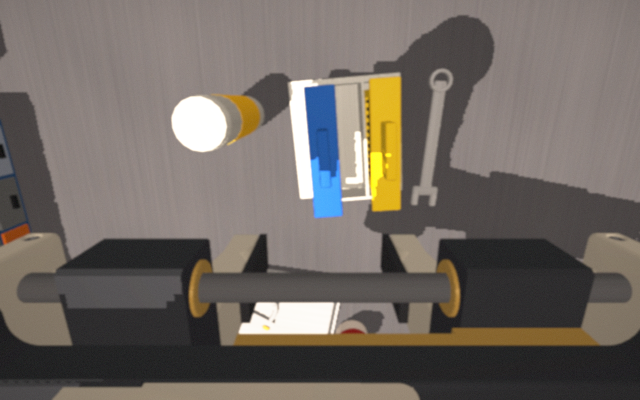

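The wrist picture shows the clean filter's blue cap spanning (306,86)–(341,217), carbon at (385,142), the spray can at (205,122) and the wrench at (432,140).

```bash
cat > meas.py <<'E'
import sys,pickle
from h import *
def rect(name,col,z,roi=None,axis=None,amin=200):
    im=cv2.imread(f"pics/{name}.png")[...,::-1].copy(); o=pickle.load(open(f"pics/{name}.pkl","rb")); c=cam("wrist",o)
    m=mask(im,*col)
    if roi: k=np.zeros_like(m); k[roi[1]:roi[3],roi[0]:roi[2]]=255; m&=k
    b=max(blobs(m,amin),key=cv2.contourArea)
    P=cast(c,b[:,0,:],z)[:,:2]; r=cv2.minAreaRect(np.float32(P*1000)); bx=cv2.boxPoints(r)
    e=[bx[1]-bx[0],bx[2]-bx[1]]; L=max(e,key=np.linalg.norm); a=np.degrees(np.arctan2(L[1],L[0]))%180
    return np.round(r[0],1),np.round(r[1],1),round(float(a),2)
if __name__=="__main__":
    print("blue",rect("w1",BLUE,.122,(280,60,360,235)))
    print("yel",rect("w1",((15,120,60),(33,255,255)),.122,(355,60,420,235)))
E
python3 meas.py
```

```text
blue (array([ 461.7, -325.5]), array([ 33.8, 148.5]), 94.41)
yel (array([ 394.4, -333.6]), array([ 39.3, 150.1]), 93.99)
```

>>> apply_moves([
  {"fingers": 60,"delta_pos": [-50,0,0],"angular": [0,0,0]},
  {"fingers": 60,"delta_pos": [-100,0,0],"angular": [0,0,0]},
  {"fingers": 60,"delta_pos": [-150,0,0],"angular": [0,0,0]},
  {"fingers": 60,"delta_pos": [-200,0,0],"angular": [0,0,0]},
  {"fingers": 60,"delta_pos": [-250,0,0],"angular": [0,0,0]},
  {"fingers": 60,"delta_pos": [-300,0,0],"angular": [0,0,0]},
  {"fingers": 60,"delta_pos": [-350,0,0],"angular": [0,0,0]},
  {"fingers": 60,"delta_pos": [-400,0,0],"angular": [0,0,0]},
  {"fingers": 60,"delta_pos": [-450,0,0],"angular": [0,0,0]},
  {"fingers": 60,"delta_pos": [-500,0,0],"angular": [0,0,0]},
])

```text
clock: 2.35
tool_pos: [0.4602, 0.1904, 0.331]
orientation: [-180.0, 0.0, -90.1]
force: [1.1, -0.1, 0.2]
opening: 0.0596
gripper_force: 0.0
```

>>> apply_moves([
  {"fingers": 60,"delta_pos": [-50,0,0],"angular": [0,0,0]},
  {"fingers": 60,"delta_pos": [-100,0,0],"angular": [0,0,0]},
  {"fingers": 60,"delta_pos": [-140,0,0],"angular": [0,0,0]},
  {"fingers": 60,"delta_pos": [-140,0,0],"angular": [0,0,0]},
  {"fingers": 60,"delta_pos": [-140,0,0],"angular": [0,0,0]},
])

```text
clock: 2.85
tool_pos: [0.4608, 0.3294, 0.3298]
orientation: [179.9, -0.1, -90.1]
force: [-0.0, -0.3, 0.7]
opening: 0.0599
gripper_force: 0.0
```

```bash
python3 look.py w2
```

```text
2.85 [0.4608 0.3294 0.3298] [ 1.7995e+02 -8.0000e-02 -9.0050e+01]
```

View pics/w2.png

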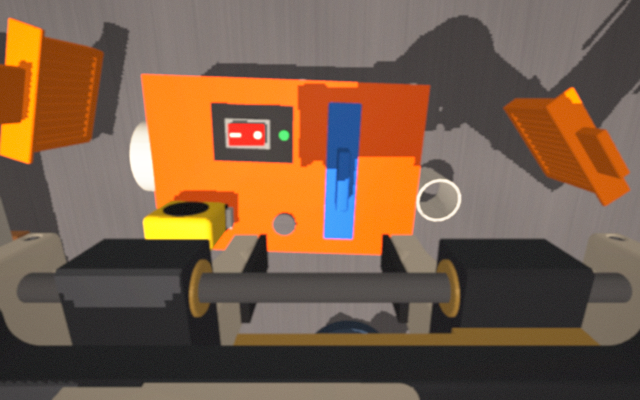

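The wrist picture shows the old filter's cap at (327–361, 102–240), the rocker at (248,134), the tape at (185,222) and the coupling at (438,200).

```bash
python3 - <<'E'
from meas import *
c,wh,a=rect("w2",((100,120,30),(125,255,255)),.146,(315,90,375,250)); print("old",c,wh,a)
print("lid",rect("w2",((0,150,40),(19,255,255)),.14,(120,50,450,262)))
print("red",rect("w2",((0,170,80),(5,255,255)),.15,(228,120,275,150),amin=50))
th=np.radians(a-90); Rz=np.array([[np.cos(th),-np.sin(th)],[np.sin(th),np.cos(th)]])
print("rocker pivot/on predicted",c+Rz@[100,-40],c+Rz@[115,-40],"lid centre pred",c+Rz@[60,0])
print("tray top", cast(cam("top"),[[328,166]],.045)[0])
# move above old filter; 
print(delta((c[0]/1e3,c[1]/1e3,.23),a-180))
E
```

```text
old [443.2 329.9] [146.9  31.3] 87.85
lid (array([503.1, 328.1]), array([192. , 291.7]), 177.92)
red (array([540.8, 286.3]), array([36.6, 21.2]), 0.0)
rocker pivot/on predicted [541.62897263 286.17658126] [556.61841317 285.61384466] lid centre pred [503.15776214 327.64905361]
tray top [ 0.55238969 -0.0089085   0.045     ]
(array([ -1.3,  17.6, 100.2]), array([ 0.03, -0.05,  2.06]))
```

>>> apply_moves([
  {"fingers": 50,"delta_pos": [-1.3,17.6,40],"angular": [0,0,2.1]},
  {"fingers": 50,"delta_pos": [-1.3,17.6,80],"angular": [0,0,2.1]},
  {"fingers": 50,"delta_pos": [-1.3,17.6,110],"angular": [0,0,2.1]},
  {"fingers": 50,"delta_pos": [-1.3,17.6,140],"angular": [0,0,2.1]},
  {"fingers": 50,"delta_pos": [-1.3,17.6,160],"angular": [0,0,2.1]},
  {"fingers": 50,"delta_pos": [-1.3,17.6,175],"angular": [0,0,2.1]},
  {"fingers": 50,"delta_pos": [-1.3,17.6,179.5],"angular": [0,0,2.1]},
  {"fingers": 50,"delta_pos": [-1.3,17.6,179.5],"angular": [0,0,2.1]},
])

```text
clock: 3.7
tool_pos: [0.4432, 0.3297, 0.1512]
orientation: [180.0, -0.0, -92.2]
force: [0.4, -0.6, 0.7]
opening: 0.0502
gripper_force: 0.0
```

>>> apply_moves([
  {"fingers": 0,"delta_pos": [0,0,0],"angular": [0,0,0]},
  {"fingers": 0,"delta_pos": [0,0,0],"angular": [0,0,0]},
  {"fingers": 0,"delta_pos": [0,0,0],"angular": [0,0,0]},
  {"fingers": 0,"delta_pos": [0,0,0],"angular": [0,0,0]},
  {"fingers": 0,"delta_pos": [0,0,0],"angular": [0,0,0]},
  {"fingers": 0,"delta_pos": [0,0,0],"angular": [0,0,0]},
  {"fingers": 0,"delta_pos": [0,0,0],"angular": [0,0,0]},
])

```text
clock: 4.4
tool_pos: [0.4427, 0.3311, 0.1512]
orientation: [180.0, 0.0, -92.1]
force: [-1.0, -0.9, 2.4]
opening: 0.0116
gripper_force: 30.0
```

>>> apply_moves([
  {"fingers": 0,"delta_pos": [0,0,-5],"angular": [0,0,0]},
  {"fingers": 0,"delta_pos": [0,0,-15],"angular": [0,0,0]},
  {"fingers": 0,"delta_pos": [0,0,-27],"angular": [0,0,0]},
  {"fingers": 0,"delta_pos": [0,0,-40],"angular": [0,0,0]},
  {"fingers": 0,"delta_pos": [0,0,-55],"angular": [0,0,0]},
  {"fingers": 0,"delta_pos": [0,0,-70],"angular": [0,0,0]},
  {"fingers": 0,"delta_pos": [0,0,-90],"angular": [0,0,0]},
  {"fingers": 0,"delta_pos": [0,0,-110],"angular": [0,0,0]},
  {"fingers": 0,"delta_pos": [0,0,-130],"angular": [0,0,0]},
  {"fingers": 0,"delta_pos": [0,0,-145],"angular": [0,0,0]},
])

```text
clock: 5.4
tool_pos: [0.4431, 0.3311, 0.2988]
orientation: [-179.9, 0.1, -92.1]
force: [-0.6, 0.7, -2.7]
opening: 0.0118
gripper_force: 30.0
```

```bash
python3 - <<'E'
from h import *
o=ctrl.get_obs(); print(o["tool_pos"],o["orientation"],o["force"],o["opening"])
# tray corners
for n in ("top",):
    print(cast(cam(n),[[283,199],[296,120],[373,132],[360,212]],.045).mean(0))
print(delta((.558,-.01,.296),-99))
im=ctrl.snapshot("top"); cv2.imwrite("pics/t2.png",im[...,::-1])
E
```

```text
[0.44310743 0.3311049  0.29875856] [-1.79911554e+02  1.06908149e-01 -9.21201416e+01] [-0.63506554  0.65437865 -2.69475885] 0.011841582584829282
[ 0.55441473 -0.00911483  0.045     ]
(array([ 336.6, -127.4,    2.3]), array([-0.08,  0.11,  6.88]))
```

```bash
python3 - <<'E'
from h import *
c=cam("top"); im=cv2.imread("pics/t2.png")
ctr=np.array([.5545,-.009]); th=np.radians(-8.9); Rz=np.array([[np.cos(th),-np.sin(th)],[np.sin(th),np.cos(th)]])
for px in ([322,162],[352,162],[337,147],[337,178]): print(px,((cast(c,px,.008)[0,:2]-ctr)@Rz).round(3))
print("bottle cap",cast(c,[319,213],.18)[0], cast(cam("scene"),[333,192],.18)[0])
cv2.imwrite("pics/crop2.png",cv2.resize(im[100:240,120:400],None,fx=2.8,fy=2.8,interpolation=2))
E
```

```text
[322, 162] [0.014 0.018]
[352, 162] [ 0.027 -0.062]
[337, 147] [ 0.061 -0.016]
[337, 178] [-0.023 -0.029]
bottle cap [0.41458175 0.01574286 0.18      ] [0.41606253 0.0163677  0.18      ]
```

View pics/crop2.png

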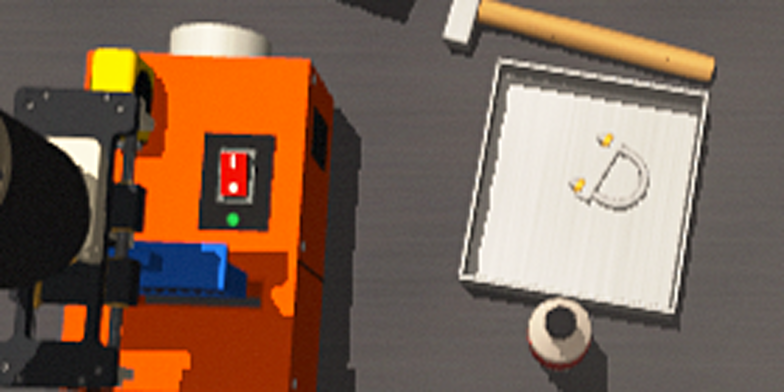

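The crop shows the old filter held above the lid at about (190,270), the clamp in the tray at (612,170), and the bottle just in front of the tray at (560,330). I'll stand the filter in the near part of the tray, clear of the clamp.

```bash
python3 - <<'E'
from h import *
print(delta((.505,-.0013,.31),-98.9),delta((.505,-.0013,.128),-98.9))
E
```

```text
(array([330.4, -73.3,  -9.9]), array([-0.22,  0.24,  6.8 ])) (array([331.2, -72.6, 172.1]), array([-0.22,  0.24,  6.8 ]))
```

>>> apply_moves([
  {"fingers": 0,"delta_pos": [20,-5,-10],"angular": [0,0,1]},
  {"fingers": 0,"delta_pos": [55,-12,-10],"angular": [0,0,2]},
  {"fingers": 0,"delta_pos": [95,-21,-10],"angular": [0,0,3]},
  {"fingers": 0,"delta_pos": [140,-31,-10],"angular": [0,0,4]},
  {"fingers": 0,"delta_pos": [185,-41,-10],"angular": [0,0,5]},
  {"fingers": 0,"delta_pos": [230,-51,-10],"angular": [0,0,6]},
  {"fingers": 0,"delta_pos": [270,-60,-10],"angular": [0,0,6.8]},
  {"fingers": 0,"delta_pos": [305,-68,-10],"angular": [0,0,6.8]},
  {"fingers": 0,"delta_pos": [325,-73,-10],"angular": [0,0,6.8]},
  {"fingers": 0,"delta_pos": [330.5,-73.3,-10],"angular": [0,0,6.8]},
])

```text
clock: 6.45
tool_pos: [0.5035, -0.0045, 0.3061]
orientation: [180.0, -0.0, -99.1]
force: [-1.1, -0.8, -3.3]
opening: 0.0115
gripper_force: 30.0
```

>>> apply_moves([
  {"fingers": 0,"delta_pos": [0,0,10],"angular": [0,0,0]},
  {"fingers": 0,"delta_pos": [0,0,30],"angular": [0,0,0]},
  {"fingers": 0,"delta_pos": [0,0,60],"angular": [0,0,0]},
  {"fingers": 0,"delta_pos": [0,0,90],"angular": [0,0,0]},
  {"fingers": 0,"delta_pos": [0,0,120],"angular": [0,0,0]},
  {"fingers": 0,"delta_pos": [0,0,145],"angular": [0,0,0]},
  {"fingers": 0,"delta_pos": [0,0,165],"angular": [0,0,0]},
  {"fingers": 0,"delta_pos": [0,0,175],"angular": [0,0,0]},
  {"fingers": 0,"delta_pos": [0,0,178],"angular": [0,0,0]},
  {"fingers": 0,"delta_pos": [0,0,178],"angular": [0,0,0]},
])

```text
clock: 7.45
tool_pos: [0.504, -0.0016, 0.1282]
orientation: [-180.0, -0.0, -98.9]
force: [1.1, 0.3, -2.4]
opening: 0.0121
gripper_force: 30.0
```

```bash
python3 - <<'E'
from h import *
o=ctrl.get_obs(); print(o["tool_pos"],o["orientation"],o["force"])
im=ctrl.snapshot("scene")
cv2.imwrite("pics/crop3.png",cv2.resize(im[140:290,210:370],None,fx=3.5,fy=3.5,interpolation=2)[...,::-1])
E
```

```text
[ 0.50395755 -0.00159419  0.12820623] [-1.79994637e+02 -6.46943531e-03 -9.88853917e+01] [ 1.09559677  0.33165905 -2.36797921]
```

View pics/crop3.png

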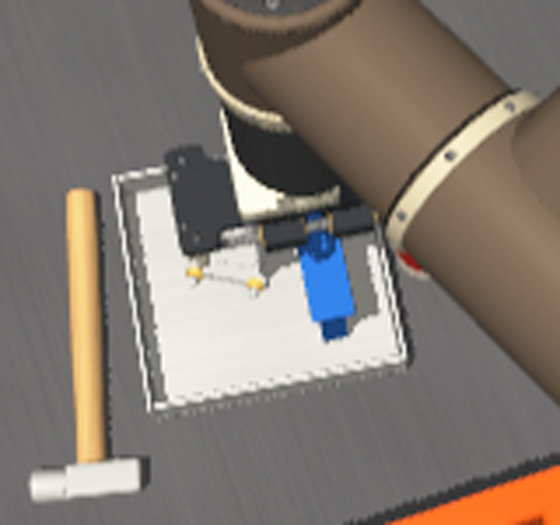

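The filter (325,290) hangs inside the tray just above the floor, clear of the clamp. I'll set it down and open the fingers a little.

>>> apply_moves([
  {"fingers": 0,"delta_pos": [0,0,1.5],"angular": [0,0,0]},
  {"fingers": 0,"delta_pos": [0,0,3],"angular": [0,0,0]},
  {"fingers": 0,"delta_pos": [0,0,4],"angular": [0,0,0]},
  {"fingers": 0,"delta_pos": [0,0,4],"angular": [0,0,0]},
])

```text
clock: 7.9
tool_pos: [0.5045, -0.0018, 0.1252]
orientation: [-179.9, 0.0, -98.9]
force: [-1.3, 1.3, 4.2]
opening: 0.0118
gripper_force: 30.0
```

Floor contact (+4 N). Release, then rise.

>>> apply_moves([
  {"fingers": 16,"delta_pos": [0,0,0],"angular": [0,0,0]},
  {"fingers": 20,"delta_pos": [0,0,0],"angular": [0,0,0]},
  {"fingers": 28,"delta_pos": [0,0,0],"angular": [0,0,0]},
  {"fingers": 28,"delta_pos": [0,0,0],"angular": [0,0,0]},
  {"fingers": 28,"delta_pos": [0,0,-10],"angular": [0,0,0]},
  {"fingers": 28,"delta_pos": [0,0,-30],"angular": [0,0,0]},
  {"fingers": 28,"delta_pos": [0,0,-60],"angular": [0,0,0]},
  {"fingers": 28,"delta_pos": [0,0,-100],"angular": [0,0,0]},
  {"fingers": 40,"delta_pos": [0,0,-140],"angular": [0,0,0]},
  {"fingers": 40,"delta_pos": [0,0,-170],"angular": [0,0,0]},
])

```text
clock: 8.9
tool_pos: [0.5042, -0.0022, 0.2977]
orientation: [-179.8, 0.1, -98.9]
force: [0.2, 0.4, -0.5]
opening: 0.0374
gripper_force: 0.0
```

```bash
python3 - <<'E'
from h import *
im=ctrl.snapshot("scene")
for b in blobs(mask(im,*BLUE),30):
    P=b[:,0,:]
    if 210<P[:,0].mean()<370 and 160<P[:,1].mean()<270: r=cv2.minAreaRect(b); print(r, cast(cam("scene"),r[0],.12)[0].round(3))
print(proj(cam("scene"),[[.5045,-.0018,.12]]))
# clean filter above: center (461.7,-325.5), long axis 94.41 -> yaw -85.6
print(delta((.4617,-.3255,.25),-85.6))
E
```

```text
((300.2902526855469, 208.6878204345703), (56.50301742553711, 12.292374610900879), 77.90524291992188) [0.506 0.01  0.12 ]
[[299.31042564 204.56529271]]
(array([326.4,  -5.5,  51.7]), array([ -0.54,   0.07, -13.28]))
```

```bash
python3 - <<'E'
from h import *; import pickle
c=cam("wrist",pickle.load(open("pics/w1.pkl","rb")))
print(cast(c,[201,123],.19)[0],cast(cam("top"),[481,146],.19)[0],cast(cam("scene"),[232,90],.19)[0])
E
```

```text
[ 0.57144592 -0.36537184  0.19      ] [ 0.56872414 -0.35919764  0.19      ] [ 0.56983002 -0.36156304  0.19      ]
```

>>> apply_moves([
  {"fingers": 40,"delta_pos": [25,0,0],"angular": [0,0,-1]},
  {"fingers": 40,"delta_pos": [70,-1,0],"angular": [0,0,-3]},
  {"fingers": 40,"delta_pos": [115,-2,0],"angular": [0,0,-5]},
  {"fingers": 40,"delta_pos": [160,-3,0],"angular": [0,0,-7]},
  {"fingers": 40,"delta_pos": [205,-4,0],"angular": [0,0,-9]},
  {"fingers": 40,"delta_pos": [250,-5,0],"angular": [0,0,-11]},
  {"fingers": 40,"delta_pos": [290,-5.5,0],"angular": [0,0,-13.3]},
  {"fingers": 40,"delta_pos": [326.4,-5.5,0],"angular": [0,0,-13.3]},
  {"fingers": 40,"delta_pos": [326.4,-5.5,0],"angular": [0,0,-13.3]},
  {"fingers": 40,"delta_pos": [326.4,-5.5,0],"angular": [0,0,-13.3]},
])

```text
clock: 9.95
tool_pos: [0.4581, -0.3261, 0.294]
orientation: [180.0, 0.0, -85.8]
force: [-0.6, 0.2, 0.7]
opening: 0.0399
gripper_force: 0.0
```

```bash
python3 look.py w3; python3 - <<'E'
from meas import *
print(rect("w3",((100,120,30),(125,255,255)),.122,(270,40,360,250)))
print(delta((.4617,-.3250,.2),-85.6))
E
```

```text
9.95 [ 0.4581 -0.3261  0.294 ] [ 1.7997e+02  1.0000e-02 -8.5750e+01]
(array([ 460.7, -325.6]), array([ 33.4, 149. ]), 93.4)
(array([-0.1, -3.3, 94.2]), array([ 0.  ,  0.01, -0.08]))
```

>>> apply_moves([
  {"fingers": 40,"delta_pos": [0.5,-3,30],"angular": [0,0,0.4]},
  {"fingers": 40,"delta_pos": [0.5,-3,70],"angular": [0,0,0.4]},
  {"fingers": 40,"delta_pos": [0.5,-3,105],"angular": [0,0,0.4]},
  {"fingers": 40,"delta_pos": [0.5,-3,135],"angular": [0,0,0.4]},
  {"fingers": 40,"delta_pos": [0.5,-3,155],"angular": [0,0,0.4]},
  {"fingers": 40,"delta_pos": [0.5,-3,163],"angular": [0,0,0.4]},
  {"fingers": 40,"delta_pos": [0.5,-3,163],"angular": [0,0,0.4]},
])

```text
clock: 10.7
tool_pos: [0.4616, -0.3246, 0.1306]
orientation: [179.9, 0.0, -85.9]
force: [0.8, 1.1, -0.1]
opening: 0.0403
gripper_force: 0.0
```

>>> apply_moves([
  {"fingers": 0,"delta_pos": [0,0,0],"angular": [0,0,0]},
  {"fingers": 0,"delta_pos": [0,0,0],"angular": [0,0,0]},
  {"fingers": 0,"delta_pos": [0,0,0],"angular": [0,0,0]},
  {"fingers": 0,"delta_pos": [0,0,0],"angular": [0,0,0]},
  {"fingers": 0,"delta_pos": [0,0,0],"angular": [0,0,0]},
  {"fingers": 0,"delta_pos": [0,0,0],"angular": [0,0,0]},
])

```text
clock: 11.3
tool_pos: [0.4617, -0.3258, 0.1317]
orientation: [-180.0, -0.0, -86.0]
force: [-0.5, 1.3, 4.8]
opening: 0.0118
gripper_force: 30.0
```

>>> apply_moves([
  {"fingers": 0,"delta_pos": [0,0,-5],"angular": [0,0,0]},
  {"fingers": 0,"delta_pos": [0,0,-15],"angular": [0,0,0]},
  {"fingers": 0,"delta_pos": [0,0,-30],"angular": [0,0,0]},
  {"fingers": 0,"delta_pos": [0,0,-50],"angular": [0,0,0]},
  {"fingers": 0,"delta_pos": [0,0,-75],"angular": [0,0,0]},
  {"fingers": 0,"delta_pos": [0,0,-105],"angular": [0,0,0]},
  {"fingers": 0,"delta_pos": [0,0,-140],"angular": [0,0,0]},
  {"fingers": 0,"delta_pos": [0,0,-175],"angular": [0,0,0]},
  {"fingers": 0,"delta_pos": [0,0,-210],"angular": [0,0,0]},
  {"fingers": 0,"delta_pos": [0,0,-210],"angular": [0,0,0]},
])

```text
clock: 12.3
tool_pos: [0.4632, -0.3268, 0.3472]
orientation: [-179.6, -0.3, -86.0]
force: [0.6, -0.7, -1.0]
opening: 0.0116
gripper_force: 30.0
```

```bash
python3 look.py w4; python3 - <<'E'
from meas import *
o=ctrl.get_obs(); print(o["force"],o["opening"])
zc=o["tool_pos"][2]-.131+.122
r=rect("w4",((100,120,30),(125,255,255)),zc,(220,0,430,390)); print(r, r[0]-o["tool_pos"][:2]*1e3)
print(delta((.445,-.30,.341),-92.1))
im=cv2.imread("pics/w4.png"); cv2.imwrite("pics/w4c.png",im)
E
```

```text
12.3 [ 0.4632 -0.3268  0.3472] [-179.55   -0.27  -86.01]
[ 0.21742509  0.79188015 -1.8848426 ] 0.01194007228617898
(array([ 466.2, -354.1]), array([34.2, 94.9]), 93.91) [  3.72475832 -28.1239533 ]
(array([-27.1,  15.6,   3. ]), array([-0.29, -0.1 ,  6.07]))
```

View pics/w4.png

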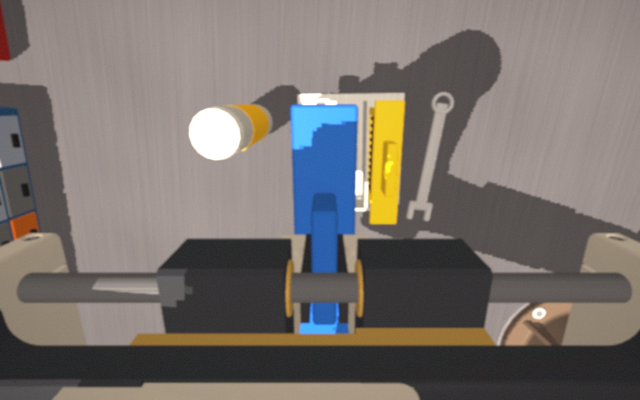

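The clean filter's blue cap (293–357, 105–235) is held squarely, with carbon still in its pocket at (387,160). Now to the extractor.

```bash
python3 - <<'E'
from h import *
print(delta((.4431,.330,.347),-92.1))
E
```

```text
(array([-655.7,  -26.1,   -4.1]), array([-0.29, -0.1 ,  6.07]))
```

>>> apply_moves([
  {"fingers": 0,"delta_pos": [-20,-1,0],"angular": [0,0,0.5]},
  {"fingers": 0,"delta_pos": [-60,-3,0],"angular": [0,0,1]},
  {"fingers": 0,"delta_pos": [-105,-5,0],"angular": [0,0,1.5]},
  {"fingers": 0,"delta_pos": [-150,-6,0],"angular": [0,0,2]},
  {"fingers": 0,"delta_pos": [-195,-8,0],"angular": [0,0,2.5]},
  {"fingers": 0,"delta_pos": [-240,-10,0],"angular": [0,0,3]},
  {"fingers": 0,"delta_pos": [-285,-12,0],"angular": [0,0,3.5]},
  {"fingers": 0,"delta_pos": [-330,-14,0],"angular": [0,0,4]},
  {"fingers": 0,"delta_pos": [-375,-16,0],"angular": [0,0,4.5]},
  {"fingers": 0,"delta_pos": [-420,-18,0],"angular": [0,0,5]},
])

```text
clock: 13.35
tool_pos: [0.4494, 0.0963, 0.3404]
orientation: [179.9, -0.0, -91.0]
force: [1.3, -0.0, -2.5]
opening: 0.0115
gripper_force: 30.0
```

```bash
python3 - <<'E'
from h import *
print(delta((.4431,.330,.347),-92.1))
E
```

```text
(array([-233.6,   10.5,   -6.6]), array([ 0.06, -0.01,  1.06]))
```

>>> apply_moves([
  {"fingers": 0,"delta_pos": [-40,1,0],"angular": [0,0,0.3]},
  {"fingers": 0,"delta_pos": [-85,3,0],"angular": [0,0,0.6]},
  {"fingers": 0,"delta_pos": [-130,5,0],"angular": [0,0,0.9]},
  {"fingers": 0,"delta_pos": [-170,8,0],"angular": [0,0,1.1]},
  {"fingers": 0,"delta_pos": [-205,10,0],"angular": [0,0,1.1]},
  {"fingers": 0,"delta_pos": [-225,10.5,0],"angular": [0,0,1.1]},
  {"fingers": 0,"delta_pos": [-233,10.5,0],"angular": [0,0,1.1]},
  {"fingers": 0,"delta_pos": [-233,10.5,0],"angular": [0,0,1.1]},
  {"fingers": 0,"delta_pos": [-233,10.5,0],"angular": [0,0,1.1]},
  {"fingers": 0,"delta_pos": [-233,10.5,0],"angular": [0,0,1.1]},
])

```text
clock: 14.35
tool_pos: [0.4443, 0.3266, 0.3413]
orientation: [-180.0, 0.0, -92.2]
force: [-0.2, -0.1, -1.2]
opening: 0.0116
gripper_force: 30.0
```

```bash
python3 look.py w5; python3 - <<'E'
from meas import *
o=ctrl.get_obs(); print(delta((.4431,.330,.285),-92.1))
zc=o["tool_pos"][2]-.131+.122
r=rect("w5",((100,120,30),(125,255,255)),zc,(220,0,430,238)); print(r, r[0]-o["tool_pos"][:2]*1e3)
E
```

```text
14.35 [0.4443 0.3266 0.3413] [-1.7999e+02  1.0000e-02 -9.2190e+01]
(array([-3.2,  1.4, 56.4]), array([-0.01,  0.02, -0.09]))
(array([443.4, 287.6]), array([70.9, 32.2]), 87.9) [ -0.93524947 -39.1097971 ]
```

>>> apply_moves([
  {"fingers": 0,"delta_pos": [-3.2,1.6,15],"angular": [0,0,0]},
  {"fingers": 0,"delta_pos": [-3.2,1.6,35],"angular": [0,0,0]},
  {"fingers": 0,"delta_pos": [-3.2,1.6,50],"angular": [0,0,0]},
  {"fingers": 0,"delta_pos": [-3.2,1.6,60],"angular": [0,0,0]},
  {"fingers": 0,"delta_pos": [-3.2,1.6,66],"angular": [0,0,0]},
  {"fingers": 0,"delta_pos": [-3.2,1.6,66],"angular": [0,0,0]},
  {"fingers": 0,"delta_pos": [-3.2,1.6,66],"angular": [0,0,0]},
])

```text
clock: 15.1
tool_pos: [0.443, 0.3311, 0.2758]
orientation: [-180.0, 0.0, -92.1]
force: [0.2, -0.4, -2.4]
opening: 0.0116
gripper_force: 30.0
```

```bash
python3 - <<'E'
from h import *
o=ctrl.get_obs();print(o["orientation"],o["force"]); print(delta((.4429,.330,.275),-92.1))
E
```

```text
[-1.79954671e+02  3.87639908e-02 -9.21331316e+01] [ 0.23754698 -0.36482692 -2.4328158 ]
(array([1.1, 0.1, 0.8]), array([-0.05,  0.04, -0.03]))
```

>>> apply_moves([
  {"fingers": 0,"delta_pos": [0.4,0,4],"angular": [0,0,0]},
  {"fingers": 0,"delta_pos": [0.4,0,8],"angular": [0,0,0]},
  {"fingers": 0,"delta_pos": [0.4,0,11],"angular": [0,0,0]},
  {"fingers": 0,"delta_pos": [0.4,0,14],"angular": [0,0,0]},
  {"fingers": 0,"delta_pos": [0.4,0,17],"angular": [0,0,0]},
  {"fingers": 0,"delta_pos": [0.4,0,20],"angular": [0,0,0]},
  {"fingers": 0,"delta_pos": [0.4,0,23],"angular": [0,0,0]},
  {"fingers": 0,"delta_pos": [0.4,0,26],"angular": [0,0,0]},
])

```text
clock: 15.9
tool_pos: [0.4427, 0.3307, 0.2488]
orientation: [180.0, -0.0, -92.1]
force: [1.0, 0.4, -2.1]
opening: 0.0119
gripper_force: 30.0
```

It has entered about 16 mm with no contact force. Continue.

>>> apply_moves([
  {"fingers": 0,"delta_pos": [0,0,6],"angular": [0,0,0]},
  {"fingers": 0,"delta_pos": [0,0,14],"angular": [0,0,0]},
  {"fingers": 0,"delta_pos": [0,0,23],"angular": [0,0,0]},
  {"fingers": 0,"delta_pos": [0,0,32],"angular": [0,0,0]},
  {"fingers": 0,"delta_pos": [0,0,41],"angular": [0,0,0]},
  {"fingers": 0,"delta_pos": [0,0,50],"angular": [0,0,0]},
  {"fingers": 0,"delta_pos": [0,0,59],"angular": [0,0,0]},
  {"fingers": 0,"delta_pos": [0,0,68],"angular": [0,0,0]},
  {"fingers": 0,"delta_pos": [0,0,76],"angular": [0,0,0]},
  {"fingers": 0,"delta_pos": [0,0,82],"angular": [0,0,0]},
])

```text
clock: 16.9
tool_pos: [0.4426, 0.3306, 0.1662]
orientation: [180.0, -0.0, -92.1]
force: [0.7, 1.0, -0.7]
opening: 0.0121
gripper_force: 30.0
```

>>> apply_moves([
  {"fingers": 0,"delta_pos": [0,0,4],"angular": [0,0,0]},
  {"fingers": 0,"delta_pos": [0,0,7],"angular": [0,0,0]},
  {"fingers": 0,"delta_pos": [0,0,10],"angular": [0,0,0]},
  {"fingers": 0,"delta_pos": [0,0,12],"angular": [0,0,0]},
  {"fingers": 0,"delta_pos": [0,0,12],"angular": [0,0,0]},
  {"fingers": 0,"delta_pos": [0,0,12],"angular": [0,0,0]},
])

```text
clock: 17.5
tool_pos: [0.4428, 0.3308, 0.1557]
orientation: [-180.0, 0.0, -92.1]
force: [-3.5, -0.5, 3.2]
opening: 0.0119
gripper_force: 30.0
```

>>> apply_moves([
  {"fingers": 0,"delta_pos": [0,0,1],"angular": [0,0,0]},
  {"fingers": 0,"delta_pos": [0,0,1.5],"angular": [0,0,0]},
  {"fingers": 0,"delta_pos": [0,0,1.5],"angular": [0,0,0]},
])

```text
clock: 17.8
tool_pos: [0.4428, 0.3308, 0.1556]
orientation: [-179.9, 0.1, -92.1]
force: [-8.2, -3.2, 15.4]
opening: 0.0119
gripper_force: 30.0
```

Solid contact at full depth. Release and rise.

>>> apply_moves([
  {"fingers": 16,"delta_pos": [0,0,0],"angular": [0,0,0]},
  {"fingers": 24,"delta_pos": [0,0,0],"angular": [0,0,0]},
  {"fingers": 34,"delta_pos": [0,0,0],"angular": [0,0,0]},
  {"fingers": 34,"delta_pos": [0,0,-5],"angular": [0,0,0]},
  {"fingers": 34,"delta_pos": [0,0,-20],"angular": [0,0,0]},
  {"fingers": 34,"delta_pos": [0,0,-45],"angular": [0,0,0]},
  {"fingers": 34,"delta_pos": [0,0,-85],"angular": [0,0,0]},
  {"fingers": 34,"delta_pos": [0,0,-125],"angular": [0,0,0]},
  {"fingers": 34,"delta_pos": [0,0,-160],"angular": [0,0,0]},
  {"fingers": 34,"delta_pos": [0,0,-160],"angular": [0,0,0]},
])

```text
clock: 18.8
tool_pos: [0.4446, 0.3321, 0.3195]
orientation: [-179.6, 0.4, -92.1]
force: [-0.2, -0.3, -0.4]
opening: 0.034
gripper_force: 0.0
```

```bash
python3 look.py w6; python3 - <<'E'
from meas import *
print(rect("w6",((100,120,30),(125,255,255)),.146,(300,60,375,260)))
print("red",rect("w6",((0,170,80),(5,255,255)),.15,(210,60,275,160),amin=50))
c=np.array([443.1,330.1]);th=np.radians(-2.1); Rz=np.array([[np.cos(th),-np.sin(th)],[np.sin(th),np.cos(th)]])
p=c+Rz@[115,-40]; print(p,delta((p[0]/1e3,p[1]/1e3,.2),-92.1))
E
```

```text
18.8 [0.4446 0.3321 0.3195] [-179.64    0.38  -92.1 ]
(array([443.2, 330. ]), array([145.3,  31.4]), 88.16)
red (array([540.9, 286.9]), array([20.7, 36.7]), 177.98)
[556.55701694 285.91283775] (array([  41.9, -114.2,  116.7]), array([-0.18,  0.24, -0.03]))
```

View pics/w6.png

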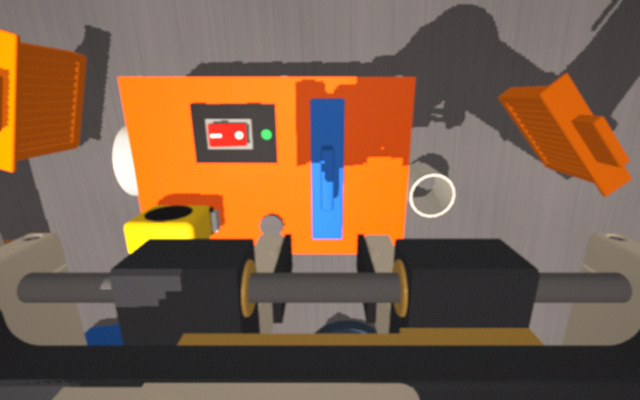

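The filter's cap (311–344, 98–240) lies flat and measures the same as the old one did when home. The rocker at (228,134) still reads OFF. Next I'll shut the fingers and move above the rocker's raised end.

>>> apply_moves([
  {"fingers": 0,"delta_pos": [15,-40,0],"angular": [0,0,0]},
  {"fingers": 0,"delta_pos": [30,-80,20],"angular": [0,0,0]},
  {"fingers": 0,"delta_pos": [42,-116,50],"angular": [0,0,0]},
  {"fingers": 0,"delta_pos": [42,-116,85],"angular": [0,0,0]},
  {"fingers": 0,"delta_pos": [42,-116,117],"angular": [0,0,0]},
  {"fingers": 0,"delta_pos": [42,-116,135],"angular": [0,0,0]},
  {"fingers": 0,"delta_pos": [42,-116,145],"angular": [0,0,0]},
  {"fingers": 0,"delta_pos": [42,-116,145],"angular": [0,0,0]},
])

```text
clock: 19.65
tool_pos: [0.5563, 0.2837, 0.1666]
orientation: [179.9, -0.1, -92.1]
force: [-0.4, 0.3, 0.4]
opening: 0.0004
gripper_force: 0.0
```

```bash
python3 - <<'E'
from h import *
print(delta((.5587,.2859,.157),-92.1))
E
```

```text
(array([-2.3, -2.4,  9.6]), array([ 0.15, -0.14, -0.03]))
```

>>> apply_moves([
  {"fingers": 0,"delta_pos": [-2,-2,4],"angular": [0,0,0]},
  {"fingers": 0,"delta_pos": [-2,-2,8],"angular": [0,0,0]},
  {"fingers": 0,"delta_pos": [-2,-2,11],"angular": [0,0,0]},
  {"fingers": 0,"delta_pos": [-2,-2,13],"angular": [0,0,0]},
  {"fingers": 0,"delta_pos": [-2,-2,15],"angular": [0,0,0]},
  {"fingers": 0,"delta_pos": [-2,-2,16],"angular": [0,0,0]},
])

```text
clock: 20.25
tool_pos: [0.5599, 0.2866, 0.1534]
orientation: [-179.9, 0.1, -92.1]
force: [1.6, 0.2, 1.0]
opening: 0.0006
gripper_force: 0.3
```

>>> apply_moves([
  {"fingers": 0,"delta_pos": [0,0,1.5],"angular": [0,0,0]},
  {"fingers": 0,"delta_pos": [0,0,3],"angular": [0,0,0]},
  {"fingers": 0,"delta_pos": [0,0,3],"angular": [0,0,0]},
])

```text
clock: 20.55
tool_pos: [0.5591, 0.2864, 0.1512]
orientation: [-180.0, 0.0, -92.1]
force: [-3.2, -0.7, 12.4]
opening: 0.0004
gripper_force: 5.5
```

>>> apply_moves([
  {"fingers": 0,"delta_pos": [0,0,-10],"angular": [0,0,0]},
  {"fingers": 0,"delta_pos": [0,0,-40],"angular": [0,0,0]},
  {"fingers": 0,"delta_pos": [0,40,-80],"angular": [0,0,0]},
  {"fingers": 0,"delta_pos": [0,80,-120],"angular": [0,0,0]},
  {"fingers": 0,"delta_pos": [-20,100,-160],"angular": [0,0,0]},
  {"fingers": 0,"delta_pos": [-40,115,-170],"angular": [0,0,0]},
  {"fingers": 0,"delta_pos": [-40,115,-170],"angular": [0,0,0]},
  {"fingers": 0,"delta_pos": [-40,115,-170],"angular": [0,0,0]},
])

```text
clock: 21.35
tool_pos: [0.4449, 0.3309, 0.3197]
orientation: [180.0, 0.0, -92.0]
force: [-0.1, 0.5, -0.6]
opening: 0.0003
gripper_force: 0.0
```

```bash
python3 look.py w7; python3 - <<'E'
from meas import *
print(rect("w7",((100,120,30),(125,255,255)),.146,(300,60,375,260)))
a=cv2.imread("pics/w6.png")[90:170,180:290]; b=cv2.imread("pics/w7.png")[90:170,180:290]
s=ctrl.snapshot("scene")[...,::-1]
u=np.hstack([cv2.resize(i,(396,288),interpolation=2) for i in (a,b)]); v=cv2.resize(s[150:300,210:480],(792,440-128))[:312]
cv2.imwrite("pics/fin.png",np.vstack([u,v]))
E
```

```text
21.35 [0.4449 0.3309 0.3197] [ 1.7998e+02  3.0000e-02 -9.2040e+01]
(array([443.2, 329.9]), array([145.7,  31.3]), 88.14)
```

View pics/fin.png

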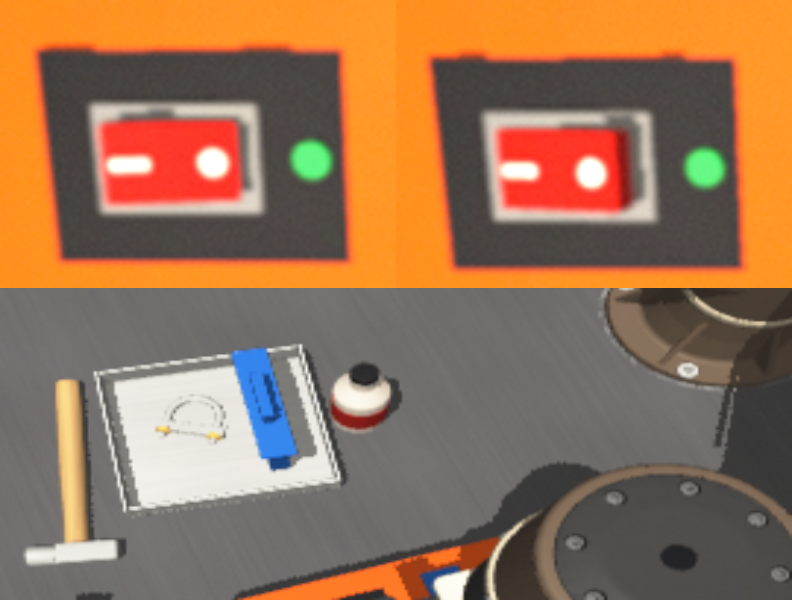

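Before and after crops: the rocker's O end (620,170) now stands up with its side face visible and the "I" end is down, so it is ON. The old filter stands in the tray at (265,405) and the robot is clear of everything.

```bash
python3 -c "
from plant import ctrl
print(ctrl.close_job())"
```

```text
the job is handed in; nothing more can be done
None
```

I handed the job in at about 21 s: the old filter stands in the scrap tray, the clean filter is home in the slot with its cap on the lid, and the rocker is ON. The last pictures show all three, but the hand-in returned no verdict.

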